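Put the touch-up kit back into its fitted trays

TASK

Put away the touch-up kit that lies on the near side of the tile cutter: set the sanding block, the tape measure, the roll of red tape and the blue paint pot each into the wooden tray whose recess is cut for it, upright and fully down on the felt. The black tape lying among them and the green jar just behind the trays do not belong to the kit; leave them where they are.

Things in the scene. Friction and masses are not known exactly. Their poses are not given: they have to be found in the camera images.
- sanding_block: Loose tan cork sanding block, 63 mm (its x) by 104 mm (its y), 32 mm high, 70 g. Origin: centre of the underside; z up. Grasp it across its 63 mm width. (The blue tile cutter beyond the kit, its red lever included, stands up to 220 mm high: carry things above that or round its near side.)
- tape_measure: Loose yellow pocket tape measure standing on edge, on the near side of the tile cutter (another one far back stays there), 32 mm wide (its x), 64 mm high, 97 mm long (its y) with the steel tongue that sticks out low at -y; 210 g. Origin: under the middle of the 97 mm; the yellow body reaches from y = -20 to +49 mm, its middle 14.5 mm from the origin towards +y. z up.
- red_tape: Loose red roll of tape lying flat, 56 mm outside diameter, 18 mm high, 28 mm hole, 60 g. Origin: centre of the underside; z up.
- blue_pot: Loose small round blue paint pot with a white lid, on the near side of the tile cutter (the like pot far back stays there), 41 mm diameter, 45 mm high, 70 g, standing upright. Origin: centre of the underside; z up.
- tray_block: A fixed, flat wooden tray, 134 mm (its x) by 100 mm (its y) and 15 mm high, brass screw heads in its corners, standing on the bench. In its middle is one recess 9 mm deep with a blue felt floor, 6 mm above the bench: a rectangle 118 mm along x by 77 mm along y, the sanding block's. Origin: centre of the underside; z up.
- tray_measure: A fixed, flat wooden tray, 134 mm (its x) by 100 mm (its y) and 15 mm high, brass screw heads in its corners, standing on the bench. In its middle is one recess 9 mm deep with a blue felt floor, 6 mm above the bench: a rectangle 111 mm along x by 46 mm along y, the tape measure's. Origin: centre of the underside; z up.
- tray_tape: A fixed, flat wooden tray, 134 mm (its x) by 100 mm (its y) and 15 mm high, brass screw heads in its corners, standing on the bench. In its middle is one recess 9 mm deep with a blue felt floor, 6 mm above the bench: a round one of 70 mm diameter, the red tape's. Origin: centre of the underside; z up.
- tray_pot: A fixed, flat wooden tray, 134 mm (its x) by 100 mm (its y) and 15 mm high, brass screw heads in its corners, standing on the bench. In its middle is one recess 9 mm deep with a blue felt floor, 6 mm above the bench: a round one of 55 mm diameter, the blue pot's. Origin: centre of the underside; z up.
- black_tape: Loose black roll of tape lying flat, 66 mm diameter, 18 mm high. Not part of the kit. Origin: centre of the underside.
- green_jar: Loose green jar with a black lid, standing just behind the trays, 45 mm diameter, 52 mm high. Not part of the kit. Origin: centre of the underside.

How it is judged:
By the outcome, as a careful person would: the job done as asked, in the order asked, and still so for the second after the job is handed in, with the robot touching nothing.
It also fails if it takes over 134 s, if anything falls off the work surface, if the arm or the gripper's body presses on something with over 40 N, if the wrist force passes 120 N, or if a joint passes its speed limit or range.

ROBOT

A 6-joint arm with a two-finger parallel gripper is mounted at the origin on a cart in front of the work surface, level with it; the furniture and walls round the work are solid. World frame = base frame: x ahead of the robot, y to its left, z up, the work surface at z = 0. Lengths are in m, angles in rad, forces in N, time in s.
With the tool pointing down it reaches from about 0.425 to 0.925 m from the base axis. Payload 12.5 kg.
Tool frame: the origin (TCP) lies midway between the tips of the shut fingers; the grasp point (between the pads) lies 19 mm behind it; z points along the fingers, y is the line along which they close (so a half turn about z gives the same grasp; the last joint's range is limited). The gripper opens to 85 mm and grips with 20 to 120 N. Pads are 22 mm wide; open, the fingers measure 114 mm over their backs; the gripper's body (76 mm by 85 mm) begins 54 mm behind the grasp point. The pads swing forward as they close: fully open they stand 13 mm farther back than shut.
Start: joints at [-1.455, 0.491, 1.559, -0, 1.092, -0.106], TCP at [0.138, -0.61, 0.231] pointing down, gripper open.
Joint ranges: [-3.1, 3.1], [-0.84, 2.19], [0.05, 2.79], [-1.13, 4.28], [0.06, 2.93], [-2.69, 2.69]. Speed limits (rad/s): [2.22, 2.22, 2.79, 3.14, 3.14, 3.14].

INTERFACE

Orientations are given as a unit quaternion [w, x, y, z].
In Python, from bench import r gives the robot as it stands.
- The arm moves only by the shell command python3 -m crank 'ROWS' [FORCE]. ROWS is JSON, a list of rows, each an object with "slide": the shift along the tool's x, y, z in cm, a list of three; "turn": the turn about the tool's z in rad; "hand": the closure, from -1 (fully open) to 1 (shut). A call has 1 to 10 rows; each row shifts and turns the commanded pose from where the row before left it, along the tool's axes as they then stand; what a row does not reach is not made up. A row lasts 1/12 s, in which the tool goes at most 41.7 mm and 7.16 degrees, less where a joint would pass 70% of its speed; a pose out of reach is approached as far as the arm can. A call with a gripper value outside its range is refused whole. The fingers move at their own pace and stop on an object; FORCE is the grip in N (left out, the last holds). Time passes only in rows, so rows that do not move let the fingers close. It gives the time, the measured TCP pose, the force, the opening and the grip force at its end, in the units of the state.
- r.get_obs(): the state, without advancing time (a new reading comes with each control period).
- r.grab_frame(name): name is "scene" or "top" or "wrist"; returns the picture (480x640x3 uint8, blue, green, red); there is no depth.
- r.camera_params(name): a dict with "K" (3x3 intrinsics, pixels), "R" (3x3) and "t" (3): a world point X has camera coordinates R X + t. Camera axes: x right, y down, z forward; pixel columns grow to the right and rows downward; lengths in m; the calibration is good to about 2 mm. A picture is of the moment at which its call begins: read the wrist's pose just before it. camera_params takes no time and is no camera call; for the wrist camera it gives the pose at the moment of the call.
- r.close_job(): hands the job in; it is judged then, once.
Trained networks look in the newest picture that a camera, given by its name, has taken for a name from the list of things; names that differ only in an ending like _2 or _b are one class to them, and where a whole thing is asked for, a point or a joint stands for the part that bears it (a point fixed in the world has none). Each returns a list of dicts, best first, with "p" (0 to 1); they miss things now and then, are a little off and sometimes report something else, mostly with a low value. They report only what shows in the picture. A call takes as long as a camera call.
- r.find_in(camera, target): "point" ([x, y, z] in m, in world coordinates, good to about 4 mm: the middle of the surface that is visible of it).
The state is a dict: "t": time; "qpos": joint angles; "qvel": joint speeds; "joint_efforts": joint torques, N m; "tcp_pos": TCP position; "tool_rot": TCP orientation; "ft_force": force on the tool from outside, world axes, zero at the start; "moment": the same for the moment, N m; "gripper_width": finger opening in m; "grasp_force": force on a finger pad.
Only numpy, scipy, OpenCV 4.12 (cv2) and the standard library are available. Lean on these libraries where they do the work, as an engineer would, in place of code of your own. Each camera call takes 0.05 s, during which the arm holds its last target. There are 200 camera calls.

## Working session

There is one attempt and no reset: what is moved stays moved. The work goes in short steps, Python scripts to look and compute and a shell command to move; the robot and the scene stay as the last step left them, time stands still between calls to the robot, and variables do not carry over. Pictures are saved under pics/ and viewed, at most 17 in all, crops included, and the job is handed in when it is done.

```bash
mkdir -p pics; ls; python3 - <<'E'
from bench import r
import cv2
for c in ("top","scene"):
    cv2.imwrite(f"pics/{c}0.png", r.grab_frame(c))
for n in "sanding_block tape_measure red_tape blue_pot tray_block tray_measure tray_tape tray_pot black_tape green_jar".split():
    for d in r.find_in("top",n)[:3]: print(n,[round(float(v),3) for v in d["point"]],round(d["p"],2))
o=r.get_obs(); print(o["t"],o["tcp_pos"],o["tool_rot"],o["gripper_width"])
E
```

```text
pics
sanding_block [0.428, -0.024, 0.034] 0.79
tape_measure [0.411, 0.097, 0.057] 0.76
red_tape [0.414, 0.224, 0.016] 0.63
blue_pot [0.501, 0.348, 0.042] 0.66
tray_block [0.444, -0.154, 0.007] 0.65
tray_measure [0.443, -0.307, 0.012] 0.77
tray_measure [0.636, -0.164, 0.017] 0.23
tray_tape [0.633, -0.164, 0.015] 0.56
tray_pot [0.625, -0.301, 0.018] 0.64
black_tape [0.388, 0.355, 0.019] 0.86
green_jar [0.747, -0.29, 0.053] 0.63
0.6 [ 0.13751368 -0.60969436  0.23130161] [3.20828141e-05 9.93857722e-01 1.10665387e-01 8.27815373e-06] 0.08525652451621721
```

View pics/top0.png

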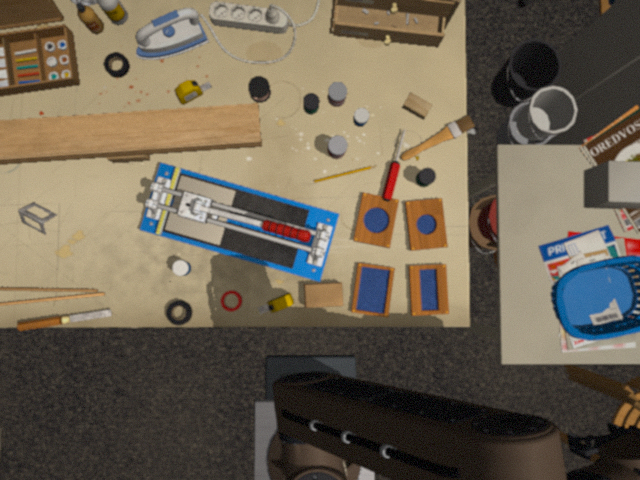

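View pics/scene0.png

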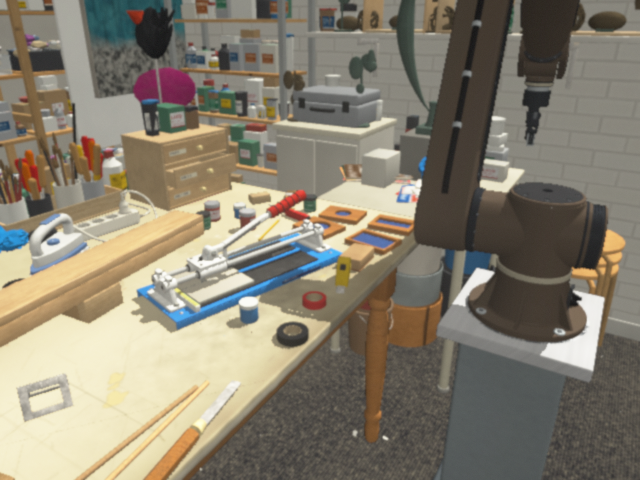

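The top view (up = +x, left = +y) shows the kit in a row. The pot is at about (180,267), black tape (179,312), red tape (231,300), tape measure (281,301) with its tongue to the left, and block (323,294). The trays are at (372,288) block, (428,288) measure, (375,219) tape and (425,222) pot, with the jar at (425,177). The network matches agree with this, so next I measure orientations.

```bash
cat > h.py <<'E'
from bench import r
import numpy as np, cv2
def back(c,uv,z,P=None):
    P=P or r.camera_params(c); K,R,t=map(np.array,(P["K"],P["R"],P["t"]))
    uv=np.atleast_2d(np.array(uv,float)); d=np.linalg.inv(K)@np.c_[uv,np.ones(len(uv))].T
    d=R.T@d; o=-R.T@t
    return (o[:,None]+d*(z-o[2])/d[2]).T[:,:2]
def rect(c,im,lo,hi,z,near,box=.08,show=True):
    """blobs of hsv range, on plane z, near a world xy -> centre, sizes, yaw of long side"""
    m=cv2.inRange(cv2.cvtColor(im,cv2.COLOR_BGR2HSV),lo,hi)
    m=cv2.morphologyEx(m,cv2.MORPH_OPEN,np.ones((2,2)))
    v,u=np.nonzero(m); p=back(c,np.c_[u,v],z)
    p=p[np.abs(p-np.array(near)).max(1)<box]
    if len(p)<10: return None
    (x,y),(w,h),a=cv2.minAreaRect((p*1000).astype(np.float32))
    if w<h: w,h,a=h,w,a+90
    return [round(x,1),round(y,1),round(w,1),round(h,1),round((a+90)%180-90,1),len(p)]
def pose():
    o=r.get_obs(); q=o["tool_rot"]; return np.array(o["tcp_pos"]),2*np.arctan2(q[2],q[1])
def plan(x,y,z,yaw=None):
    """turn first, then slides in cm"""
    p,f=pose(); yaw=f if yaw is None else yaw
    d=np.array([x,y,z])-p; c,s=np.cos(yaw),np.sin(yaw)
    print("turn",round(f-yaw,3),"slide",np.round(100*np.array([c*d[0]+s*d[1],s*d[0]-c*d[1],-d[2]]),2))
def st():
    o=r.get_obs();p,f=pose(); print(round(o["t"],2),np.round(p,4),"yaw",round(f,3),"F",np.round(o["ft_force"],1),"w",round(o["gripper_width"],4),"g",round(o["grasp_force"],1))
E
python3 - <<'E'
from h import *
im=cv2.imread("pics/top0.png")
for n,xy in dict(block=(.444,-.154),meas=(.443,-.307),tape=(.633,-.164),pot=(.625,-.301)).items():
    print(n,"felt",rect("top",im,(105,90,40),(130,255,255),.006,xy,.08))
    print(n,"wood",rect("top",im,(5,110,60),(18,255,255),.015,xy,.085))
print("block",rect("top",im,(8,60,60),(22,150,255),.032,(.428,-.024),.07))
print("measure",rect("top",im,(20,150,80),(35,255,255),.064,(.411,.097),.06))
print("red",rect("top",im,(170,120,60),(180,255,255),.018,(.414,.224),.05))
P=r.camera_params("wrist"); print(P)
c=im[180:335,150:460]; cv2.imwrite("pics/c.png",cv2.resize(c,(800,400),interpolation=cv2.INTER_CUBIC))
print(back("top",[(0,327),(300,327),(465,327)],0)); plan(.45,-.3,.25,0)
E
```

```text
block felt [445.2, -160.0, 112.4, 71.7, -7.8, 1101]
block wood [447.0, -139.3, 139.6, 137.3, 82.4, 712]
meas felt [445.8, -311.4, 105.4, 39.7, 2.2, 571]
meas wood [446.0, -308.5, 137.1, 102.8, 2.6, 1225]
tape felt [633.9, -170.0, 60.2, 60.0, -0.2, 432]
tape wood [632.2, -177.6, 134.6, 121.7, -11.6, 1305]
pot felt [622.1, -306.5, 46.7, 43.8, -0.6, 247]
pot wood [625.4, -286.2, 142.7, 136.9, 5.8, 1596]
block [429.1, -24.8, 137.8, 137.1, 90.0, 2488]
measure [414.7, 82.0, 54.8, 33.4, -70.1, 251]
red None
{'K': array([[370.67351023,   0.        , 315.86391889],
       [  0.        , 370.67351023, 234.45450858],
       [  0.        ,   0.        ,   1.        ]]), 'R': array([[ 2.19023193e-01, -9.75719509e-01,  5.29065475e-04],
       [-9.28018381e-01, -2.08148025e-01,  3.08960004e-01],
       [-3.01348180e-01, -6.81603891e-02, -9.51074885e-01]]), 't': array([-0.62341733, -0.03871309,  0.38116605])}
[[ 0.34784304  0.83677884]
 [ 0.34715081  0.0386234 ]
 [ 0.34676314 -0.40837668]]
turn 0.222 slide [ 31.25 -30.97  -1.87]
```

View pics/c.png

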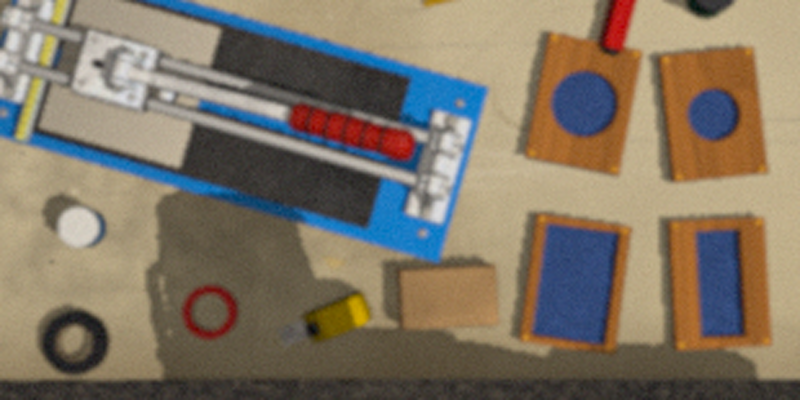

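The crop shows the block almost touching the cutter's corner at crop (437,260). I'll grip it off-centre towards its right (-y) end, clear of the corner. The tape measure's tongue points left and down. First I move over the trays and look.

```bash
python3 -m crank '[{"slide":[0,0,0],"turn":-0.122,"hand":-1},{"slide":[0,0,0],"turn":-0.122,"hand":-1},{"slide":[0,0,0],"turn":-0.122,"hand":-1},{"slide":[0,0,0],"turn":-0.122,"hand":-1},{"slide":[0,0,0],"turn":-0.122,"hand":-1},{"slide":[0,0,0],"turn":-0.122,"hand":-1},{"slide":[0,0,0],"turn":-0.122,"hand":-1},{"slide":[0,0,0],"turn":-0.122,"hand":-1},{"slide":[0,0,0],"turn":-0.122,"hand":-1},{"slide":[0,0,0],"turn":-0.122,"hand":-1}]' && python3 -m crank '[{"slide":[2.6,2.7,-0.5],"turn":-0.122,"hand":-1},{"slide":[2.6,2.7,-0.5],"turn":0,"hand":-1},{"slide":[2.6,2.7,-0.5],"turn":0,"hand":-1},{"slide":[2.6,2.7,-0.5],"turn":0,"hand":-1},{"slide":[2.6,2.7,-0.5],"turn":0,"hand":-1},{"slide":[2.6,2.7,-0.5],"turn":0,"hand":-1},{"slide":[2.6,2.7,-0.5],"turn":0,"hand":-1},{"slide":[2.6,2.7,-0.5],"turn":0,"hand":-1},{"slide":[2.6,2.7,-0.5],"turn":0,"hand":-1},{"slide":[2.6,2.7,-0.5],"turn":0,"hand":-1}]' && python3 -m crank '[{"slide":[2.6,2.7,0],"turn":0,"hand":-1},{"slide":[1,1,0],"turn":0,"hand":-1},{"slide":[0,0,0],"turn":0,"hand":-1},{"slide":[0,0,0],"turn":0,"hand":-1}]'
python3 - <<'E'
from h import *
st(); cv2.imwrite("pics/w1.png",r.grab_frame("wrist")); print(r.get_obs()["qpos"])
P=r.camera_params("wrist");print(-P["R"].T@P["t"])
E
```

```text
t: 1.43
tcp_pos: [0.1375, -0.6097, 0.2314]
tool_rot: [0.0, 0.749, 0.662, -0.0]
ft_force: [1.5, -0.0, 0.5]
gripper_width: 0.0852
grasp_force: 0.0
t: 2.27
tcp_pos: [0.4133, -0.3536, 0.2818]
tool_rot: [0.0, 0.71, 0.705, -0.0]
ft_force: [0.5, -0.0, -0.0]
gripper_width: 0.0853
grasp_force: 0.0
t: 2.6
tcp_pos: [0.4498, -0.3189, 0.2813]
tool_rot: [0.0, 0.709, 0.705, -0.0]
ft_force: [-0.2, -0.1, -0.2]
gripper_width: 0.0856
grasp_force: 0.0
2.6 [ 0.4498 -0.3189  0.2813] yaw 1.566 F [-0.2 -0.1 -0.2] w 0.0856 g 0.0
[-7.38044409e-01  3.36747075e-01  1.67411519e+00 -3.44346663e-04
  1.13073452e+00 -7.31390706e-01]
[ 0.45025587 -0.23828043  0.42472259]
```

View pics/w1.png

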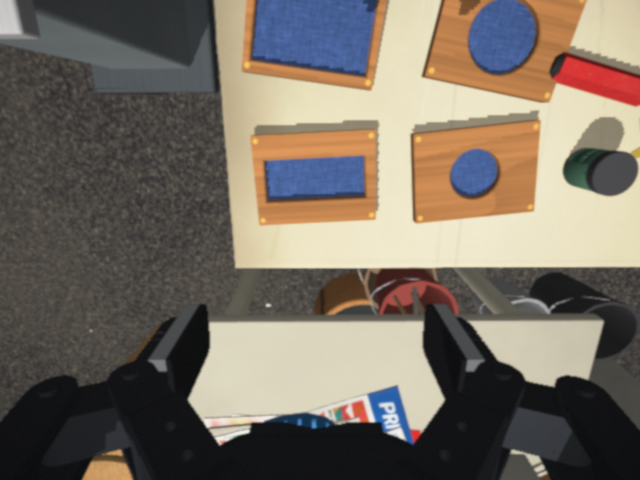

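The wrist view (right = +x, up = +y) shows the measure tray with screws at about (255,140), (371,135), (372,214) and (264,220). The pot tray's screws are at (418,135), (535,126), (530,207) and (420,218). The jar is at (610,172). I move on to see the other two trays and the block.

```bash
cat >> h.py <<'E'
def screws(px,z=.0155,P=None):
    p=back("wrist",px,z,P); c=p.mean(0)
    L=[p[1]-p[0],p[2]-p[3]]; W=[p[0]-p[3],p[1]-p[2]]
    a=np.mean([np.arctan2(l[1],l[0]) for l in L]+[np.arctan2(w[1],w[0])-np.pi/2 for w in W])
    print("centre",np.round(c,4),"deg",round(np.degrees(a),1),[round(float(np.linalg.norm(v))*1000) for v in L+W])
E
python3 - <<'E'
from h import *
print("measure");screws([(255,140),(371,135),(372,214),(264,220)])
print("pot");screws([(418,135),(535,126),(530,207),(420,218)])
E
python3 -m crank '[{"slide":[3.5,-0.2,0],"turn":0,"hand":-1},{"slide":[3.5,-0.2,0],"turn":0,"hand":-1},{"slide":[3.5,-0.2,0],"turn":0,"hand":-1},{"slide":[3.5,-0.2,0],"turn":0,"hand":-1},{"slide":[0,0,0],"turn":0,"hand":-1},{"slide":[0,0,0],"turn":0,"hand":-1}]'
python3 - <<'E'
from h import *
st(); im=r.grab_frame("wrist");P=r.camera_params("wrist");cv2.imwrite("pics/w2.png",im); np.save("w2.npy",P,allow_pickle=True)
E
```

```text
measure
centre [ 0.4495 -0.3067] deg 2.8 [124, 124, 89, 87]
pot
centre [ 0.6259 -0.3018] deg 5.4 [124, 124, 92, 89]
t: 3.15
tcp_pos: [0.442, -0.1792, 0.2817]
tool_rot: [0.0, 0.709, 0.705, -0.0]
ft_force: [-0.4, -0.9, 1.0]
gripper_width: 0.0854
grasp_force: 0.0
3.15 [ 0.442  -0.1792  0.2817] yaw 1.565 F [-0.4 -0.9  1. ] w 0.0854 g 0.0
```

View pics/w2.png

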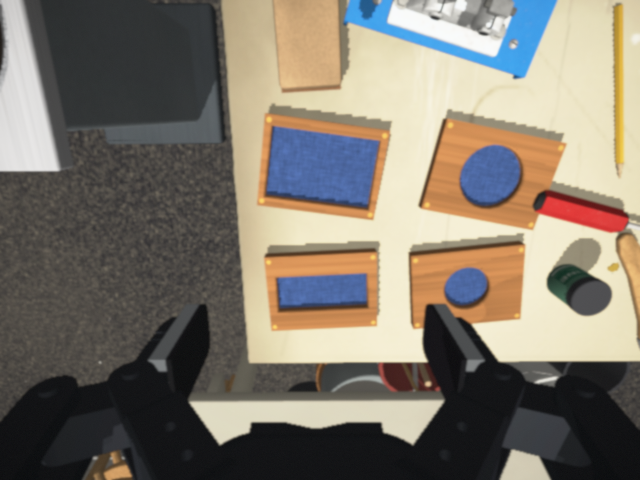

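All four trays are visible with their screws. The block tray's are (269,119), (387,135), (370,214), (262,203), and the tape tray's are (450,125), (562,147), (532,226), (424,206). The block is at the top, (308,40), with its far edge close to the blue cutter.

```bash
python3 - <<'E'
from h import *
for n,p in dict(block=[(269,119),(387,135),(370,214),(262,203)],tape=[(450,125),(562,147),(532,226),(424,206)],meas=[(269,262),(376,255),(374,323),(273,327)],pot=[(415,261),(520,249),(517,316),(415,324)]).items():
    print(n); screws(p)
E
python3 -m crank '[{"slide":[3.5,-0.2,0],"turn":0,"hand":-1},{"slide":[3.5,-0.2,0],"turn":0,"hand":-1},{"slide":[3.5,-0.2,0],"turn":0,"hand":-1},{"slide":[3.0,-0.2,0],"turn":0,"hand":-1},{"slide":[0,0,0],"turn":0,"hand":-1},{"slide":[0,0,0],"turn":0,"hand":-1}]'
python3 - <<'E'
from h import *
st(); im=r.grab_frame("wrist");cv2.imwrite("pics/w3.png",im)
E
```

```text
block
centre [ 0.4502 -0.1571] deg -7.9 [127, 123, 91, 88]
tape
centre [ 0.6383 -0.1678] deg -11.5 [126, 129, 90, 91]
meas
centre [ 0.4507 -0.3078] deg 1.7 [127, 128, 89, 92]
pot
centre [ 0.6261 -0.3035] deg 5.6 [123, 127, 86, 90]
t: 3.7
tcp_pos: [0.4357, -0.0446, 0.2814]
tool_rot: [0.0, 0.709, 0.705, -0.0]
ft_force: [0.7, -0.1, 0.1]
gripper_width: 0.0852
grasp_force: 0.0
3.7 [ 0.4357 -0.0446  0.2814] yaw 1.565 F [ 0.7 -0.1  0.1] w 0.0852 g 0.0
```

View pics/w3.png

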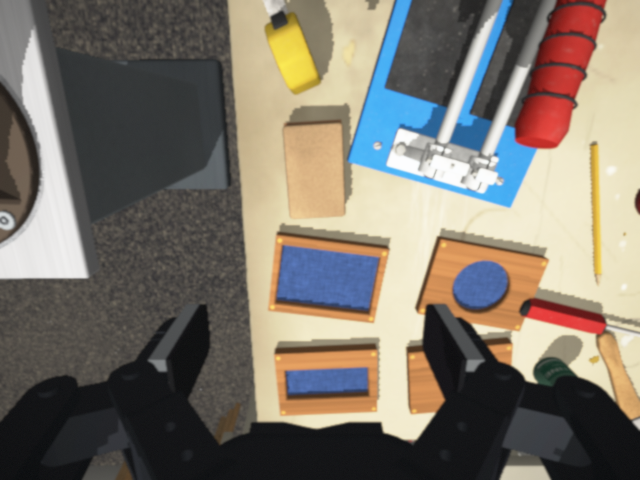

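The block's top corners are at (284,124), (341,121), (344,214), (290,217). The cutter corner at (349,162) is right beside its middle. The measure body is at (292,55). I grip about 20 mm off-centre towards the near-tray end.

```bash
python3 - <<'E'
from h import *
p=back("wrist",[(284,124),(341,121),(344,214),(290,217)],.032); c=p.mean(0)
v=(p[0]+p[1]-p[2]-p[3])/2; a=np.arctan2(v[1],v[0]); print(np.round(p,4),c,np.degrees(a),np.linalg.norm(v))
print("cutter",back("wrist",[(349,162),(512,207)],.02))
g=c-.021*v/np.linalg.norm(v); print(g); plan(g[0],g[1],.1,a)
E
```

```text
[[ 0.4049  0.0261]
 [ 0.4627  0.0285]
 [ 0.4672 -0.0689]
 [ 0.408  -0.0718]] [ 0.43570257 -0.02151415] 92.25116164234716 0.09773499341127552
cutter [[ 0.47267811 -0.01411875]
 [ 0.65657255 -0.06561587]]
[ 0.43652745 -0.04249795]
turn -0.047 slide [ 0.28  0.08 18.13]
```

```bash
python3 -m crank '[{"slide":[0.3,-0.1,0],"turn":-0.04,"hand":-1},{"slide":[0,0,4],"turn":0,"hand":-1},{"slide":[0,0,4],"turn":0,"hand":-1},{"slide":[0,0,4],"turn":0,"hand":-1},{"slide":[0,0,4],"turn":0,"hand":-1},{"slide":[0,0,2.1],"turn":0,"hand":-1},{"slide":[0,0,0],"turn":0,"hand":-1},{"slide":[0,0,0],"turn":0,"hand":-1}]' 30
python3 - <<'E'
from h import *
st(); im=r.grab_frame("wrist");cv2.imwrite("pics/w4.png",im)
E
```

```text
t: 4.42
tcp_pos: [0.4345, -0.0426, 0.0998]
tool_rot: [-0.001, 0.696, 0.718, -0.001]
ft_force: [0.3, -0.3, 0.2]
gripper_width: 0.0854
grasp_force: 0.0
4.42 [ 0.4345 -0.0426  0.0998] yaw 1.602 F [ 0.3 -0.3  0.2] w 0.0854 g 0.0
```

View pics/w4.png

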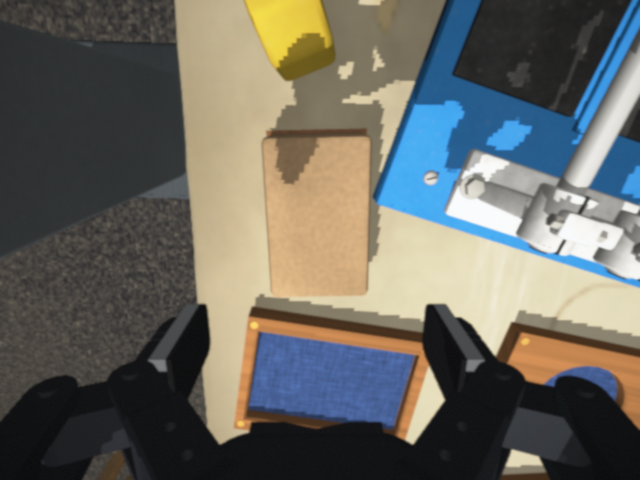

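The block's top corners are (262,138), (370,135), (367,295), (271,295), and the block is centred between the fingers (midline at column ~316). The cutter corner is at (376,203).

```bash
python3 - <<'E'
from h import *
p=back("wrist",[(262,138),(370,135),(367,295),(271,295)],.032); c=p.mean(0)
v=(p[0]+p[1]-p[2]-p[3])/2; a=np.arctan2(v[1],v[0]); print(np.round(p,4),c,np.degrees(a),np.linalg.norm(v))
print("cutter",back("wrist",[(376,203)],.01),back("wrist",[(376,203)],.03))
print(back("wrist",[(255,325),(241,423)],.0155))
E
```

```text
[[ 0.4038  0.025 ]
 [ 0.4636  0.0284]
 [ 0.4691 -0.07  ]
 [ 0.4081 -0.0718]] [ 0.43614251 -0.0221055 ] 92.88729972147031 0.09770259425831058
cutter [[ 0.47386167 -0.01504562]] [[ 0.47037908 -0.0104512 ]]
[[ 0.3946776  -0.10426594]
 [ 0.38199792 -0.19185925]]
```

```bash
python3 -m crank '[{"slide":[0,0.2,3],"turn":-0.02,"hand":-1},{"slide":[0,0,3],"turn":0,"hand":-1},{"slide":[0,0,2],"turn":0,"hand":-1},{"slide":[0,0,1.4],"turn":0,"hand":-1},{"slide":[0,0,0],"turn":0,"hand":0},{"slide":[0,0,0],"turn":0,"hand":0},{"slide":[0,0,0],"turn":0,"hand":0},{"slide":[0,0,0],"turn":0,"hand":0.3},{"slide":[0,0,0],"turn":0,"hand":0.3},{"slide":[0,0,0],"turn":0,"hand":0.3}]' 40
python3 -c "
from h import *
st()"
```

```text
t: 5.3
tcp_pos: [0.4373, -0.0415, 0.0077]
tool_rot: [0.001, 0.688, 0.726, 0.001]
ft_force: [0.1, -1.6, 12.3]
gripper_width: 0.0621
grasp_force: 45.2
5.3 [ 0.4373 -0.0415  0.0077] yaw 1.624 F [ 0.1 -1.6 12.3] w 0.0621 g 45.2
```

```bash
python3 -m crank '[{"slide":[0,0,-2],"turn":0,"hand":0.3},{"slide":[0,0,-3.5],"turn":0,"hand":0.3},{"slide":[0,0,-3.5],"turn":0,"hand":0.3},{"slide":[-1,0,-3.5],"turn":0,"hand":0.3},{"slide":[-3.5,0,0],"turn":0,"hand":0.3},{"slide":[-3.5,0,0],"turn":0,"hand":0.3},{"slide":[-3.5,0,0],"turn":0.1,"hand":0.3},{"slide":[0,0,0],"turn":0.12,"hand":0.3},{"slide":[0,0,0],"turn":0.12,"hand":0.3},{"slide":[0,0,0],"turn":0.12,"hand":0.3}]' && python3 -m crank '[{"slide":[0,0,0],"turn":0.12,"hand":0.3},{"slide":[0,0,0],"turn":0.12,"hand":0.3},{"slide":[0,0,0],"turn":0.12,"hand":0.3},{"slide":[0,0,0],"turn":0.12,"hand":0.3},{"slide":[0,0,0],"turn":0.12,"hand":0.3},{"slide":[0,0,0],"turn":0.12,"hand":0.3},{"slide":[0,0,0],"turn":0.12,"hand":0.3},{"slide":[0,0,0],"turn":0.12,"hand":0.3},{"slide":[0,0,0],"turn":0.12,"hand":0.3},{"slide":[0,0,0],"turn":0.12,"hand":0.3}]' && python3 -m crank '[{"slide":[0,0,0],"turn":0.1,"hand":0.3},{"slide":[0,0,0],"turn":0,"hand":0.3},{"slide":[0,0,0],"turn":0,"hand":0.3}]' | tail -2
python3 - <<'E'
from h import *
st(); im=r.grab_frame("wrist");cv2.imwrite("pics/w5.png",im)
plan(.429,-.1555,.09,-.138)
print(back("top",[(0,0)],0))
E
```

```text
t: 6.13
tcp_pos: [0.4424, -0.1567, 0.1321]
tool_rot: [0.0, 0.837, 0.547, 0.0]
ft_force: [-0.8, 0.5, -0.8]
gripper_width: 0.0621
grasp_force: 44.6
t: 6.97
tcp_pos: [0.4425, -0.156, 0.1321]
tool_rot: [0.0, 1.0, -0.021, 0.0]
ft_force: [-0.2, -0.7, -1.1]
gripper_width: 0.0622
grasp_force: 44.6
gripper_width: 0.0622
grasp_force: 44.6
7.22 [ 0.4426 -0.156   0.1319] yaw -0.133 F [-0.6 -0.5 -0.7] w 0.0622 g 44.6
turn 0.005 slide [-1.35  0.13  4.18]
[[1.24206267 0.86638253]]
```

View pics/w5.png

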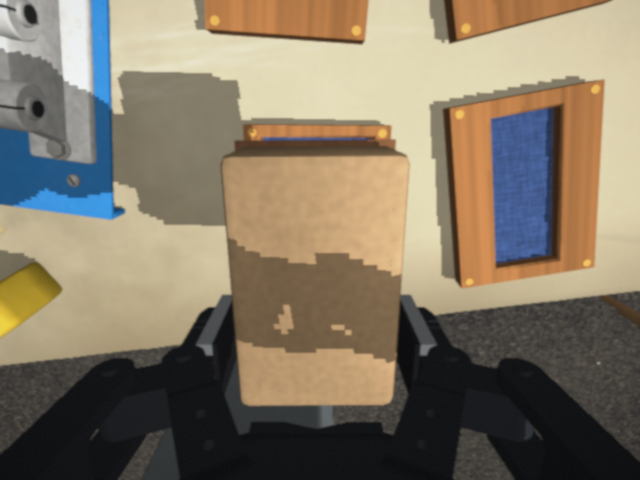

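The held block covers the tray, whose far screws show at (253,133) and (382,133). The block's far top corners are (222,158), (408,158) and its near ones (242,404), (392,404).

```bash
python3 - <<'E'
from h import *
s=back("wrist",[(253,133),(382,133)],.0155); b=back("wrist",[(222,156),(408,156),(392,405),(242,405)],.156)
m=back("wrist",[(460,115),(595,89),(586,264),(468,282)],.0155)
print("screws",s,np.degrees(np.arctan2(*(s[0]-s[1])[::-1])))
print("block",b,b.mean(0)); v=b[0]+b[1]-b[2]-b[3]; print(np.degrees(np.arctan2(v[1],v[0])))
a=np.radians(-7.9); x=np.array([np.cos(a),np.sin(a)]); c=s.mean(0)-.0625*x; print("tray c",c); print("meas",m.mean(0),np.degrees(np.arctan2(*(m[0]-m[3]+m[1]-m[2])[::-1])))
p,f=pose(); d=c-b.mean(0); print("d tool",d@[np.cos(f),np.sin(f)],d@[np.sin(f),-np.cos(f)], "blk off",b.mean(0)-p[:2])
E
```

```text
screws [[ 0.51545356 -0.12098264]
 [ 0.50382812 -0.20750461]] 82.34733959124132
block [[ 0.51321709 -0.13355423]
 [ 0.50537352 -0.19191713]
 [ 0.40869895 -0.18003908]
 [ 0.41666547 -0.1209376 ]] [ 0.46098876 -0.15661201]
-7.224671981429849
tray c [ 0.447734   -0.15565334]
meas [ 0.44845078 -0.3062586 ] 2.1983573652166304
d tool -0.013265160594255712 0.0008020018881167453 blk off [ 0.01842067 -0.0005891 ]
```

```bash
python3 -m crank '[{"slide":[-1.3,0.1,0],"turn":0,"hand":0.3},{"slide":[0,0,3],"turn":0,"hand":0.3},{"slide":[0,0,3],"turn":0,"hand":0.3},{"slide":[0,0,3],"turn":0,"hand":0.3},{"slide":[0,0,1.5],"turn":0,"hand":0.3},{"slide":[0,0,1.1],"turn":0,"hand":0.3},{"slide":[0,0,0],"turn":0,"hand":0.3}]'
python3 -c "
from h import *
st()"
```

```text
t: 7.85
tcp_pos: [0.4291, -0.155, 0.0138]
tool_rot: [-0.0, 0.998, -0.066, -0.001]
ft_force: [-0.0, -0.2, -0.9]
gripper_width: 0.0624
grasp_force: 46.0
7.85 [ 0.4291 -0.155   0.0138] yaw -0.133 F [-0.  -0.2 -0.9] w 0.0624 g 46.0
```

```bash
python3 -m crank '[{"slide":[0,0,0],"turn":0,"hand":-0.5},{"slide":[0,0,0],"turn":0,"hand":-1},{"slide":[0,0,0],"turn":0,"hand":-1},{"slide":[0,0,-2],"turn":0,"hand":-1},{"slide":[0,0,-4],"turn":0,"hand":-1},{"slide":[0,0,-4],"turn":-0.12,"hand":-1},{"slide":[0,0,-4],"turn":-0.12,"hand":-1},{"slide":[0,0,-4],"turn":-0.12,"hand":-1},{"slide":[0,0,-4],"turn":-0.12,"hand":-1},{"slide":[0,0,-4],"turn":-0.12,"hand":-1}]' && python3 -m crank '[{"slide":[0,0,-0.5],"turn":-0.12,"hand":-1},{"slide":[0,0,0],"turn":-0.12,"hand":-1},{"slide":[0,0,0],"turn":-0.12,"hand":-1},{"slide":[0,0,0],"turn":-0.12,"hand":-1},{"slide":[0,0,0],"turn":-0.12,"hand":-1},{"slide":[0,0,0],"turn":-0.12,"hand":-1},{"slide":[0,0,0],"turn":-0.12,"hand":-1},{"slide":[0,0,0],"turn":-0.12,"hand":-1},{"slide":[0,0,0],"turn":-0.12,"hand":-1},{"slide":[0,0,0],"turn":-0.12,"hand":-1}]' && python3 -m crank '[{"slide":[0,0,0],"turn":-0.12,"hand":-1},{"slide":[0,0,0],"turn":-0.12,"hand":-1},{"slide":[0,0,0],"turn":0,"hand":-1},{"slide":[0,0,0],"turn":0,"hand":-1}]' | tail -1
python3 - <<'E'
from h import *
st(); plan(.43,.03,.281,1.92)
for k in ("top","wrist"):
    r.grab_frame(k)
    for n in ("sanding_block","tape_measure"): print(k,n,[(np.round(d["point"],4),round(d["p"],2)) for d in r.find_in(k,n)[:2]])
E
```

```text
t: 8.68
tcp_pos: [0.4289, -0.1549, 0.2782]
tool_rot: [0.001, 0.972, 0.233, 0.001]
ft_force: [0.5, -0.2, -0.6]
gripper_width: 0.0853
grasp_force: 0.0
t: 9.52
tcp_pos: [0.4293, -0.1551, 0.2809]
tool_rot: [0.0, 0.671, 0.741, 0.0]
ft_force: [-0.1, 0.3, -0.0]
gripper_width: 0.0858
grasp_force: 0.0
grasp_force: 0.0
9.85 [ 0.4294 -0.1551  0.2807] yaw 1.9 F [ 0.2 -0.3 -0.4] w 0.0854 g 0.0
turn -0.02 slide [17.38  6.39 -0.03]
top sanding_block [(array([ 0.4536, -0.1383,  0.036 ]), 0.65)]
top tape_measure [(array([0.4147, 0.0945, 0.0515]), 0.89), (array([ 0.4508, -0.1361,  0.04  ]), 0.49)]
wrist sanding_block [(array([ 0.4426, -0.1529,  0.0333]), 0.78)]
wrist tape_measure []
```

```bash
python3 -m crank '[{"slide":[3.48,1.26,0],"turn":-0.02,"hand":-1},{"slide":[3.48,1.26,0],"turn":0,"hand":-1},{"slide":[3.48,1.26,0],"turn":0,"hand":-1},{"slide":[3.48,1.26,0],"turn":0,"hand":-1},{"slide":[3.48,1.26,0],"turn":0,"hand":-1},{"slide":[0,0,0],"turn":0,"hand":-1},{"slide":[0,0,0],"turn":0,"hand":-1}]' | tail -1
python3 - <<'E'
from h import *
st(); im=r.grab_frame("wrist"); cv2.imwrite("pics/w6.png",im)
for n in ("red_tape","blue_pot","tape_measure"): print(n,[(np.round(d["point"],4),round(d["p"],2)) for d in r.find_in("wrist",n)[:2]])
print("yellow",rect("wrist",im,(20,150,80),(35,255,255),.064,(.411,.097),.06))
E
```

```text
grasp_force: 0.0
10.73 [0.4291 0.0314 0.2804] yaw 1.927 F [-0.2 -0.3  0.9] w 0.0855 g 0.0
red_tape [(array([0.4253, 0.2071, 0.0209]), 0.97)]
blue_pot []
tape_measure [(array([0.4118, 0.0988, 0.0568]), 0.72), (array([0.4258, 0.2068, 0.02  ]), 0.53)]
yellow [415.3, 90.0, 59.0, 30.3, -68.8, 1842]
```

View pics/w6.png

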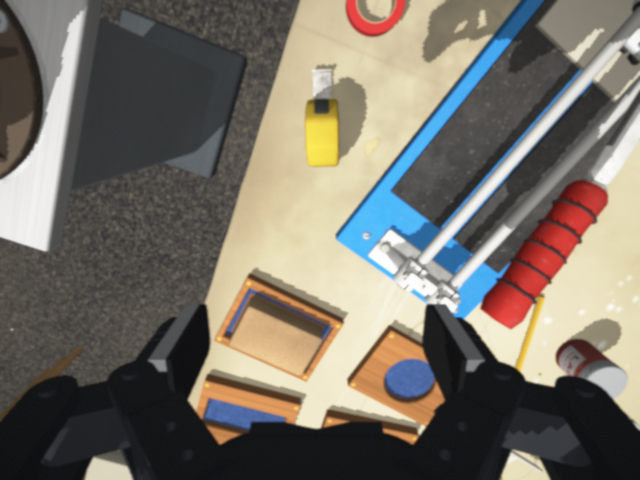

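The block sits in its tray at (275,340), with felt visible on the left and far edges and nothing resting on the rim. The measure is at (322,133), aligned with the tool, tongue up at (322,75); the red tape is at (376,5).

```bash
python3 - <<'E'
from h import *
e=back("wrist",[(322,102),(323,162)],.064); print(e,np.linalg.norm(e[0]-e[1]))
c=e.mean(0); plan(c[0],c[1],.14,1.941); print(c,np.hypot(*c))
E
```

```text
[[0.40456181 0.11665638]
 [0.42433701 0.06613824]] 0.054250724659910196
turn -0.019 slide [ 6.37  0.87 14.02]
[0.41444941 0.09139731] 0.42440756998759926
```

```bash
python3 -m crank '[{"slide":[3.1,0.4,0],"turn":-0.02,"hand":-1},{"slide":[3.1,0.4,0],"turn":0,"hand":-1},{"slide":[0,0,4],"turn":0,"hand":-1},{"slide":[0,0,4],"turn":0,"hand":-1},{"slide":[0,0,4],"turn":0,"hand":-1},{"slide":[0,0,2],"turn":0,"hand":-1},{"slide":[0,0,0],"turn":0,"hand":-1},{"slide":[0,0,0],"turn":0,"hand":-1}]' | tail -1
python3 - <<'E'
from h import *
st(); im=r.grab_frame("wrist"); cv2.imwrite("pics/w7.png",im)
print("yellow",rect("wrist",im,(20,150,80),(35,255,255),.064,(.411,.097),.06))
plan(.415,.0905,.015,1.941)
E
```

```text
grasp_force: 0.0
11.6 [0.4149 0.0898 0.1401] yaw 1.942 F [-0.2 -0.  -0.1] w 0.0852 g 0.0
yellow [412.2, 100.3, 64.7, 30.4, -68.8, 4093]
turn 0.001 slide [ 0.07 -0.02 12.61]
```

View pics/w7.png

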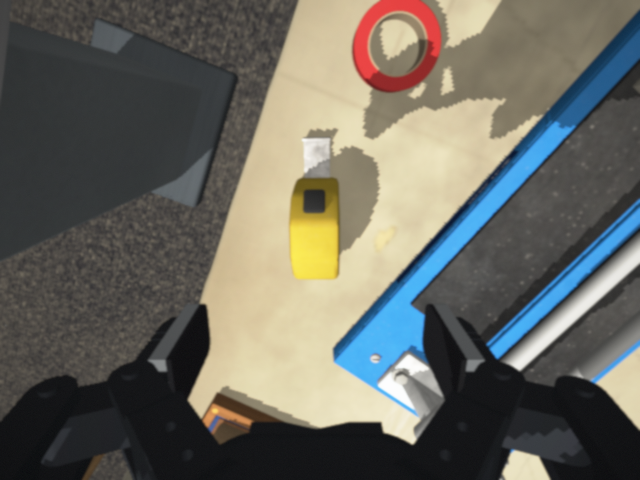

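The measure lies between the fingers at (315,228), aligned, and the red tape is at (397,45). I descend and grip.

```bash
python3 -m crank '[{"slide":[0.4,0,3.5],"turn":0,"hand":-1},{"slide":[0,0,3.5],"turn":0,"hand":-1},{"slide":[0,0,3.5],"turn":0,"hand":-1},{"slide":[0,0,2],"turn":0,"hand":-1},{"slide":[0,0,0],"turn":0,"hand":0.5},{"slide":[0,0,0],"turn":0,"hand":0.7},{"slide":[0,0,0],"turn":0,"hand":0.7},{"slide":[0,0,0],"turn":0,"hand":0.7},{"slide":[0,0,0],"turn":0,"hand":0.7},{"slide":[0,0,0],"turn":0,"hand":0.7}]' 40 | tail -1
python3 -c "
from h import *
st()"
```

```text
grasp_force: 39.9
12.48 [0.4142 0.0943 0.017 ] yaw 1.944 F [-0.7 -2.5 12.3] w 0.0316 g 39.9
```

```bash
python3 -m crank '[{"slide":[0,0,-2],"turn":0,"hand":0.7},{"slide":[0,0,-4],"turn":0,"hand":0.7},{"slide":[0,0,-4],"turn":0,"hand":0.7},{"slide":[0,0,-4],"turn":0,"hand":0.7},{"slide":[0,0,-4],"turn":0,"hand":0.7},{"slide":[0,0,-4],"turn":0,"hand":0.7},{"slide":[0,0,-4],"turn":0,"hand":0.7}]' | tail -1 && python3 -m crank '[{"slide":[-3.7,-1.09,0],"turn":0,"hand":0.7},{"slide":[-3.7,-1.09,0],"turn":0,"hand":0.7},{"slide":[-3.7,-1.09,0],"turn":0,"hand":0.7},{"slide":[-3.7,-1.09,0],"turn":0,"hand":0.7},{"slide":[-3.7,-1.09,0],"turn":0,"hand":0.7},{"slide":[-3.7,-1.09,0],"turn":0,"hand":0.7},{"slide":[-3.7,-1.09,0],"turn":0,"hand":0.7},{"slide":[-3.7,-1.09,0],"turn":0,"hand":0.7},{"slide":[-3.7,-1.09,0],"turn":0,"hand":0.7},{"slide":[-3.7,-1.09,0],"turn":0.12,"hand":0.7}]' | tail -1 && python3 -m crank '[{"slide":[0,0,0],"turn":0.12,"hand":0.7},{"slide":[0,0,0],"turn":0.12,"hand":0.7},{"slide":[0,0,0],"turn":0.12,"hand":0.7},{"slide":[0,0,0],"turn":0.12,"hand":0.7},{"slide":[0,0,0],"turn":0.12,"hand":0.7},{"slide":[0,0,0],"turn":0.12,"hand":0.7},{"slide":[0,0,0],"turn":0.12,"hand":0.7},{"slide":[0,0,0],"turn":0.12,"hand":0.7},{"slide":[0,0,0],"turn":0.12,"hand":0.7},{"slide":[0,0,0],"turn":0.12,"hand":0.7}]' | tail -1 && python3 -m crank '[{"slide":[0,0,0],"turn":0.12,"hand":0.7},{"slide":[0,0,0],"turn":0.12,"hand":0.7},{"slide":[0,0,3],"turn":0.12,"hand":0.7},{"slide":[0,0,3.5],"turn":0.12,"hand":0.7},{"slide":[0,0,3.5],"turn":0.1,"hand":0.7},{"slide":[0,0,3.5],"turn":0,"hand":0.7},{"slide":[0,0,0],"turn":0,"hand":0.7},{"slide":[0,0,0],"turn":0,"hand":0.7}]' | tail -1
python3 - <<'E'
from h import *
st(); im=r.grab_frame("wrist"); cv2.imwrite("pics/w8.png",im); plan(.449,-.307,.14,.035)
E
```

```text
grasp_force: 41.0
grasp_force: 41.2
grasp_force: 41.2
grasp_force: 41.0
15.4 [ 0.4462 -0.2897  0.1406] yaw 0.045 F [ 0.3 -0.8 -1.3] w 0.0315 g 41.0
turn 0.01 slide [0.15 1.68 0.2 ]
```

View pics/w8.png

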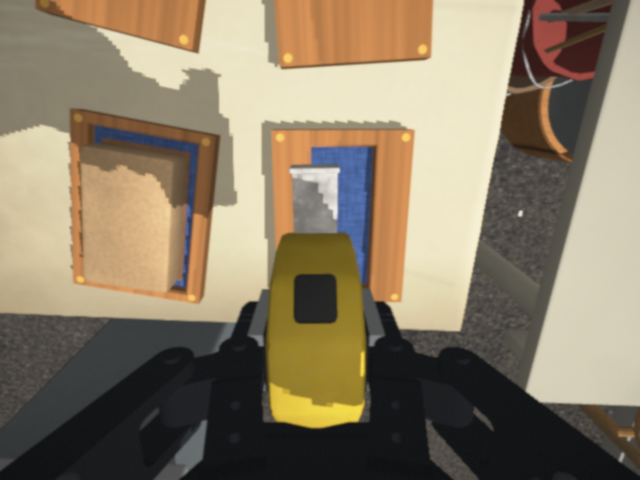

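The measure is held with its tongue tip at (290–340,168). Its tray's screws are at (280,137), (407,137) and (395,297), so the tool needs about 17 mm to the right. I also check the block's seating.

```bash
python3 - <<'E'
from h import *
s=back("wrist",[(280,137),(407,137),(395,297)],.0155); print(s)
c=(s[0]+s[2])/2; a=np.arctan2(*(s[1]-s[2])[::-1]); a2=np.arctan2(*(s[0]-s[1])[::-1])-np.pi/2; print("tray",c,np.degrees([a,a2]))
for z in (.13,.136): print("tongue",z,back("wrist",[(290,168),(340,168)],z))
p,f=pose(); plan(c[0],c[1],.14,.038)
b=back("wrist",[(82,145),(190,152),(176,290),(84,282)],.038); print("block",b,b.mean(0)); t=back("wrist",[(78,117),(206,142),(193,297),(80,280)],.0155); print("t",t.mean(0))
E
```

```text
[[ 0.51042112 -0.26043446]
 [ 0.51432063 -0.34999504]
 [ 0.3888393  -0.35525679]]
tray [ 0.44963021 -0.30784562] [2.40115061 2.49311121]
tongue 0.13 [[ 0.50496814 -0.2750834 ]
 [ 0.5058731  -0.29591099]]
tongue 0.136 [[ 0.50580517 -0.27545646]
 [ 0.50667523 -0.29548078]]
turn 0.007 slide [0.2  1.77 0.2 ]
block [[ 0.50112684 -0.13382612]
 [ 0.49969747 -0.20373763]
 [ 0.39909719 -0.18734579]
 [ 0.40269763 -0.12057213]] [ 0.45065478 -0.16137042]
t [ 0.44933612 -0.15570499]
```

```bash
python3 -m crank '[{"slide":[-0.75,1.75,0],"turn":0,"hand":0.7},{"slide":[0,0,3],"turn":0,"hand":0.7},{"slide":[0,0,3],"turn":0,"hand":0.7},{"slide":[0,0,3],"turn":0,"hand":0.7},{"slide":[0,0,1.5],"turn":0,"hand":0.7},{"slide":[0,0,1.1],"turn":0,"hand":0.7},{"slide":[0,0,0],"turn":0,"hand":0.7}]' | tail -1
python3 -c "
from h import *
st()"
```

```text
grasp_force: 41.0
16.03 [ 0.4403 -0.3082  0.0246] yaw 0.044 F [-1.2  0.3 -1.8] w 0.0317 g 41.0
```

```bash
python3 -m crank '[{"slide":[0,0,0.1],"turn":0,"hand":0.7},{"slide":[0,0,0.1],"turn":0,"hand":0.7},{"slide":[0,0,0],"turn":0,"hand":0.7}]' 
python3 -c "
from h import *
st()"
```

```text
t: 16.28
tcp_pos: [0.4404, -0.3082, 0.0237]
tool_rot: [0.001, 1.0, 0.022, 0.001]
ft_force: [-0.8, 0.0, -2.6]
gripper_width: 0.0314
grasp_force: 41.0
16.28 [ 0.4404 -0.3082  0.0237] yaw 0.044 F [-0.8  0.  -2.6] w 0.0314 g 41.0
```

```bash
python3 -m crank '[{"slide":[0,0,0],"turn":0,"hand":0.3},{"slide":[0,0,0],"turn":0,"hand":-1},{"slide":[0,0,0],"turn":0,"hand":-1},{"slide":[0,0,0],"turn":0,"hand":-1},{"slide":[0,0,-2],"turn":0,"hand":-1},{"slide":[0,0,-4],"turn":0,"hand":-1},{"slide":[0,0,-4],"turn":0,"hand":-1},{"slide":[0,0,-4],"turn":-0.12,"hand":-1},{"slide":[0,0,-4],"turn":-0.12,"hand":-1},{"slide":[0,0,-4],"turn":-0.12,"hand":-1}]' | tail -1 && python3 -m crank '[{"slide":[0,0,-4],"turn":-0.12,"hand":-1},{"slide":[0,0,0],"turn":-0.12,"hand":-1},{"slide":[0,0,0],"turn":-0.12,"hand":-1},{"slide":[0,0,0],"turn":-0.12,"hand":-1},{"slide":[0,0,0],"turn":-0.12,"hand":-1},{"slide":[0,0,0],"turn":-0.12,"hand":-1},{"slide":[0,0,0],"turn":-0.12,"hand":-1},{"slide":[0,0,0],"turn":-0.12,"hand":-1},{"slide":[0,0,0],"turn":-0.12,"hand":-1},{"slide":[0,0,0],"turn":-0.12,"hand":-1}]' | tail -1 && python3 -m crank '[{"slide":[0,0,0],"turn":-0.12,"hand":-1},{"slide":[0,0,0],"turn":-0.12,"hand":-1},{"slide":[0,0,0],"turn":-0.1,"hand":-1},{"slide":[0,0,0],"turn":0,"hand":-1}]' | tail -1
python3 - <<'E'
from h import *
st(); cv2.imwrite("pics/w9.png",r.grab_frame("wrist")); plan(.425,.15,.281)
for n in ("tape_measure",): print(n,[(np.round(d["point"],4),round(d["p"],2)) for d in r.find_in("wrist",n)[:2]])
E
```

```text
grasp_force: 0.0
grasp_force: 0.0
grasp_force: 0.0
18.28 [ 0.4397 -0.3077  0.2824] yaw 1.948 F [ 0.1 -0.5 -0.1] w 0.0855 g 0.0
turn 0.0 slide [43.19 15.23  0.14]
tape_measure [(array([ 0.4399, -0.3034,  0.0633]), 0.93)]
```

```bash
python3 -m crank '[{"slide":[3.9,1.38,0],"turn":0,"hand":-1},{"slide":[3.9,1.38,0],"turn":0,"hand":-1},{"slide":[3.9,1.38,0],"turn":0,"hand":-1},{"slide":[3.9,1.38,0],"turn":0,"hand":-1},{"slide":[3.9,1.38,0],"turn":0,"hand":-1},{"slide":[3.9,1.38,0],"turn":0,"hand":-1},{"slide":[3.9,1.38,0],"turn":0,"hand":-1},{"slide":[3.9,1.38,0],"turn":0,"hand":-1},{"slide":[3.9,1.38,0],"turn":0,"hand":-1},{"slide":[3.9,1.38,0],"turn":0,"hand":-1}]' | tail -1 && python3 -m crank '[{"slide":[3.9,1.38,0],"turn":0,"hand":-1},{"slide":[0,0,4],"turn":0,"hand":-1},{"slide":[0,0,4],"turn":0,"hand":-1},{"slide":[0,0,3],"turn":0,"hand":-1},{"slide":[0,0,0],"turn":0,"hand":-1},{"slide":[0,0,0],"turn":0,"hand":-1}]' | tail -1
python3 - <<'E'
from h import *
st(); im=r.grab_frame("wrist"); cv2.imwrite("pics/w10.png",im)
print("tape",[(np.round(d["point"],4),round(d["p"],2)) for d in r.find_in("wrist","red_tape")[:2]])
for lo,hi in (((0,120,60),(6,255,255)),((172,120,60),(180,255,255))): print(rect("wrist",im,lo,hi,.018,(.42,.212),.045))
m=cv2.inRange(cv2.cvtColor(im,cv2.COLOR_BGR2HSV),(0,140,70),(6,255,255))|cv2.inRange(cv2.cvtColor(im,cv2.COLOR_BGR2HSV),(172,140,70),(180,255,255))
cs=max(cv2.findContours(m,cv2.RETR_EXTERNAL,cv2.CHAIN_APPROX_NONE)[0],key=cv2.contourArea); print(cv2.fitEllipse(cs))
e=cv2.fitEllipse(cs)[0]; c=back("wrist",[e],.015)[0]; print(c); plan(c[0],c[1],.0)
E
```

```text
grasp_force: 0.0
grasp_force: 0.0
19.72 [0.4247 0.147  0.1721] yaw 1.942 F [-0.3 -0.  -0.2] w 0.0856 g 0.0
tape [(array([0.4208, 0.2255, 0.0207]), 0.64)]
[423.2, 224.1, 55.7, 55.3, -68.8, 2283]
None
((345.4217529296875, 122.37075805664062), (70.30177307128906, 74.43453216552734), 14.650760650634766)
[0.42190605 0.22527111]
turn 0.0 slide [ 7.43  2.47 17.39]
```

View pics/w10.png

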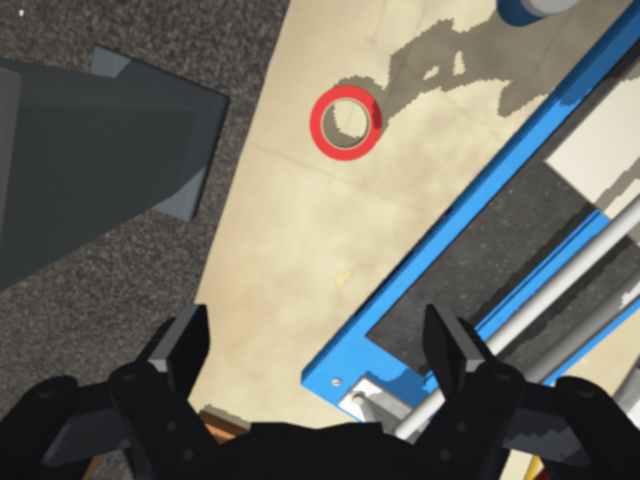

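The red tape is centred at (345,122) with nothing near it. The estimates agree on (0.423, 0.2245).

```bash
python3 -m crank '[{"slide":[3.7,1.25,0],"turn":0,"hand":-1},{"slide":[3.7,1.25,0],"turn":0,"hand":-1},{"slide":[0,0,4],"turn":0,"hand":-1},{"slide":[0,0,4],"turn":0,"hand":-1},{"slide":[0,0,4],"turn":0,"hand":-1},{"slide":[0,0,3.2],"turn":0,"hand":-1},{"slide":[0,0,1.8],"turn":0,"hand":-1},{"slide":[0,0,0],"turn":0,"hand":-1},{"slide":[0,0,0],"turn":0,"hand":0}]' 40 && python3 -m crank '[{"slide":[0,0,0],"turn":0,"hand":0.3},{"slide":[0,0,0],"turn":0,"hand":0.4},{"slide":[0,0,0],"turn":0,"hand":0.4},{"slide":[0,0,0],"turn":0,"hand":0.4}]' && python3 -c "
from h import *
st()"
```

```text
t: 20.57
tcp_pos: [0.4222, 0.2252, 0.0033]
tool_rot: [0.0, 0.564, 0.826, 0.0]
ft_force: [0.5, 0.4, -0.1]
gripper_width: 0.0755
grasp_force: 0.0
t: 20.9
tcp_pos: [0.4223, 0.2254, 0.0047]
tool_rot: [0.001, 0.564, 0.826, 0.002]
ft_force: [-1.1, -1.3, 11.0]
gripper_width: 0.0544
grasp_force: 40.1
20.9 [0.4223 0.2254 0.0047] yaw 1.944 F [-1.1 -1.3 11. ] w 0.0544 g 40.1
```

```bash
python3 -m crank '[{"slide":[0,0,-2],"turn":0,"hand":0.4},{"slide":[0,0,-4],"turn":0,"hand":0.4},{"slide":[0,0,-4],"turn":0,"hand":0.4},{"slide":[0,0,-4],"turn":0,"hand":0.4},{"slide":[0,0,-4],"turn":0,"hand":0.4},{"slide":[0,0,-4],"turn":0,"hand":0.4},{"slide":[0,0,-4],"turn":0,"hand":0.4},{"slide":[0,0,-3],"turn":0,"hand":0.4},{"slide":[0,0,0],"turn":0,"hand":0.4}]' && python3 -m crank '[{"slide":[-3.7,0.2,0],"turn":0,"hand":0.4},{"slide":[-3.7,0.2,0],"turn":0,"hand":0.4},{"slide":[-3.7,0.2,0],"turn":0,"hand":0.4},{"slide":[-3.7,0.2,0],"turn":0,"hand":0.4},{"slide":[-3.7,0.2,0],"turn":0,"hand":0.4},{"slide":[-3.7,0.2,0],"turn":0,"hand":0.4},{"slide":[-3.7,0.2,0],"turn":0,"hand":0.4},{"slide":[-3.7,0.2,0],"turn":0,"hand":0.4},{"slide":[-3.7,0.2,0],"turn":0,"hand":0.4},{"slide":[-3.7,0.2,0],"turn":0,"hand":0.4}]' && python3 -m crank '[{"slide":[-3.7,0.2,0],"turn":0,"hand":0.4},{"slide":[-3.7,0.2,0],"turn":0,"hand":0.4},{"slide":[-3.7,0.2,0],"turn":0,"hand":0.4},{"slide":[-3.7,0.2,0],"turn":0,"hand":0.4},{"slide":[0,0,0],"turn":0,"hand":0.4},{"slide":[0,0,0],"turn":0,"hand":0.4}]' | tail -1
cat >> h.py <<'E'
def felt(im,near,z=.0075):
    m=cv2.inRange(cv2.cvtColor(im,cv2.COLOR_BGR2HSV),(105,90,30),(130,255,255))
    for c in cv2.findContours(m,cv2.RETR_EXTERNAL,cv2.CHAIN_APPROX_NONE)[0]:
        if cv2.contourArea(c)<300: continue
        e=cv2.fitEllipse(c); p=back("wrist",[e[0]],z)[0]
        if np.hypot(*(p-near))<.05:
            w=back("wrist",c[:,0],z); print("felt",p,"px",np.round(e[0]),np.round(e[1]),"extent",np.ptp(w,axis=0),"mid",(w.max(0)+w.min(0))/2)
E
python3 - <<'E'
from h import *
st(); im=r.grab_frame("wrist"); cv2.imwrite("pics/w11.png",im); felt(im,(.637,-.168)); felt(im,(.626,-.303))
m=cv2.inRange(cv2.cvtColor(im,cv2.COLOR_BGR2HSV),(0,140,60),(7,255,255))
for c in cv2.findContours(m,cv2.RETR_EXTERNAL,cv2.CHAIN_APPROX_NONE)[0]:
    if cv2.contourArea(c)>500: print("red",cv2.boundingRect(c))
E
```

```text
t: 21.65
tcp_pos: [0.4223, 0.2255, 0.2999]
tool_rot: [0.004, 0.564, 0.826, 0.005]
ft_force: [-0.6, 0.3, -1.7]
gripper_width: 0.0542
grasp_force: 43.4
t: 22.48
tcp_pos: [0.5746, -0.114, 0.2937]
tool_rot: [0.001, 0.564, 0.826, 0.0]
ft_force: [0.6, 0.6, -0.2]
gripper_width: 0.0536
grasp_force: 43.3
grasp_force: 43.3
22.98 [ 0.6357 -0.2486  0.2925] yaw 1.941 F [ 0.8  0.8 -1.4] w 0.0542 g 43.3
felt [ 0.63686119 -0.16275518] px [344. 116.] [59. 63.] extent [0.06643897 0.06645257] mid [ 0.63694303 -0.16353242]
felt [ 0.625991   -0.30027384] px [291. 224.] [39. 42.] extent [0.05073052 0.04950124] mid [ 0.62613476 -0.30055003]
red (247, 248, 139, 135)
red (375, 152, 81, 67)
```

```bash
python3 - <<'E'
from h import *
im=cv2.imread("pics/w11.png")
m=cv2.inRange(cv2.cvtColor(im,cv2.COLOR_BGR2HSV),(0,140,60),(7,255,255))
c=[c for c in cv2.findContours(m,cv2.RETR_EXTERNAL,cv2.CHAIN_APPROX_NONE)[0] if cv2.boundingRect(c)[0]==247][0]
w=back("wrist",c[:,0],.2925-.0047+.018); p,f=pose()
R=np.array([[np.cos(f),np.sin(f)],[np.sin(f),-np.cos(f)]]); t=(w-p[:2])@R.T
print("held tape tool extent",t.min(0),t.max(0)); plan(.637,-.165,.1)
E
```

```text
held tape tool extent [-0.02764468 -0.02633638] [0.033069   0.02877396]
turn 0.0 slide [ 7.61  3.13 19.28]
```

View pics/w11.png

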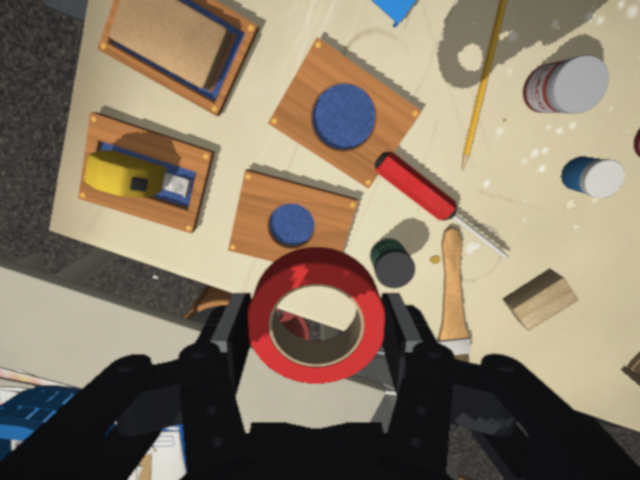

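Block and measure lie in their trays. The held tape is centred between the fingers at (316,315). The tape tray's screws are at (319,44), (416,113), (370,182), (274,122), and the red handle at (380,160) is clear of the finger line.

```bash
python3 - <<'E'
from h import *
print(back("wrist",[(319,44),(416,113),(370,182),(274,122)],.0155).mean(0)); print("pot",back("wrist",[(249,175),(354,205),(233,247)],.0155))
plan(.637,-.166,.1)
E
python3 -m crank '[{"slide":[3.6,1.5,0],"turn":0,"hand":0.4},{"slide":[3.6,1.5,0],"turn":0,"hand":0.4},{"slide":[0,0,4],"turn":0,"hand":0.4},{"slide":[0,0,4],"turn":0,"hand":0.4},{"slide":[0,0,4],"turn":0,"hand":0.4},{"slide":[0,0,4],"turn":0,"hand":0.4},{"slide":[0,0,0],"turn":0,"hand":0.4},{"slide":[0,0,0],"turn":0,"hand":0.4}]' | tail -1; python3 - <<'E'
from h import *
st(); plan(.637,-.166,.012); im=r.grab_frame("wrist"); cv2.imwrite("pics/w12.png",im)
E
```

```text
[ 0.63850721 -0.16320964]
pot [[ 0.56076522 -0.26057803]
 [ 0.68549216 -0.24954156]
 [ 0.56972448 -0.35030683]]
turn 0.0 slide [ 7.51  3.1  19.28]
grasp_force: 43.3
23.7 [ 0.6371 -0.1679  0.1325] yaw 1.945 F [ 0.9  0.  -0.1] w 0.0539 g 43.3
turn 0.0 slide [ 0.18  0.06 12.05]
```

```bash
python3 -m crank '[{"slide":[0.15,0.05,3.5],"turn":0,"hand":0.4},{"slide":[0,0,3.5],"turn":0,"hand":0.4},{"slide":[0,0,2.5],"turn":0,"hand":0.4},{"slide":[0,0,1.5],"turn":0,"hand":0.4},{"slide":[0,0,0.7],"turn":0,"hand":0.4},{"slide":[0,0,0.3],"turn":0,"hand":0.4},{"slide":[0,0,0],"turn":0,"hand":0.4}]'; python3 - <<'E'
from h import *
st()
E
```

```text
t: 24.33
tcp_pos: [0.6387, -0.1678, 0.0143]
tool_rot: [0.001, 0.564, 0.826, 0.0]
ft_force: [0.2, -0.4, -0.0]
gripper_width: 0.0538
grasp_force: 43.3
24.33 [ 0.6387 -0.1678  0.0143] yaw 1.944 F [ 0.2 -0.4 -0. ] w 0.0538 g 43.3
```

```bash
python3 -m crank '[{"slide":[0.2,-0.1,0.2],"turn":0,"hand":0.4},{"slide":[0,0,0],"turn":0,"hand":0.4}]' && python3 -m crank '[{"slide":[0,0,0],"turn":0,"hand":0.1},{"slide":[0,0,0],"turn":0,"hand":-1},{"slide":[0,0,0],"turn":0,"hand":-1},{"slide":[0,0,0],"turn":0,"hand":-1},{"slide":[0,0,-2],"turn":0,"hand":-1},{"slide":[0,0,-4],"turn":0,"hand":-1},{"slide":[0,0,-4],"turn":0,"hand":-1},{"slide":[-3,0,-4],"turn":0,"hand":-1},{"slide":[-3,0,-4],"turn":0,"hand":-1},{"slide":[-3,0,-4],"turn":0,"hand":-1}]' | tail -1 && python3 -m crank '[{"slide":[0,0,-4],"turn":0,"hand":-1},{"slide":[0,0,-2],"turn":0,"hand":-1},{"slide":[0,0,0],"turn":0,"hand":-1},{"slide":[0,0,0],"turn":0,"hand":-1}]' | tail -1
python3 - <<'E'
from h import *
st(); im=r.grab_frame("wrist"); cv2.imwrite("pics/w13.png",im)
print([(np.round(d["point"],4),round(d["p"],2)) for d in r.find_in("wrist","red_tape")[:2]])
for lo,hi in (((0,140,60),(7,255,255)),((172,140,60),(180,255,255))): print(rect("wrist",im,lo,hi,.024,(.637,-.165),.038))
felt(im,(.638,-.164)); felt(im,(.627,-.301))
E
```

```text
t: 24.5
tcp_pos: [0.6364, -0.166, 0.0118]
tool_rot: [0.001, 0.564, 0.826, 0.0]
ft_force: [-0.2, 0.0, -0.6]
gripper_width: 0.0539
grasp_force: 43.3
grasp_force: 0.0
grasp_force: 0.0
25.67 [ 0.6634 -0.236   0.2714] yaw 1.944 F [ 0.4  0.9 -1.6] w 0.0854 g 0.0
[(array([ 0.6377, -0.1629,  0.0243]), 0.98)]
[637.7, -165.4, 52.2, 51.7, 21.3, 1070]
[638.6, -166.3, 56.0, 51.2, 61.4, 130]
felt [ 0.63516812 -0.16350514] px [315. 118.] [63. 66.] extent [0.06612707 0.0662088 ] mid [ 0.6355252  -0.16421004]
felt [ 0.62433964 -0.29992267] px [263. 230.] [40. 44.] extent [0.05106105 0.04916567] mid [ 0.62448153 -0.3003558 ]
```

Red tape is seated: centre (0.638, -0.165), top at 24 mm, felt all round. Now the pot.

```bash
python3 -m crank '[{"slide":[3.8,0.24,-0.3],"turn":0,"hand":-1},{"slide":[3.8,0.24,-0.3],"turn":0,"hand":-1},{"slide":[3.8,0.24,-0.3],"turn":0,"hand":-1},{"slide":[3.8,0.24,-0.3],"turn":0,"hand":-1},{"slide":[3.8,0.24,0],"turn":0,"hand":-1},{"slide":[3.8,0.24,0],"turn":0,"hand":-1},{"slide":[3.8,0.24,0],"turn":0,"hand":-1},{"slide":[3.8,0.24,0],"turn":0,"hand":-1},{"slide":[3.8,0.24,0],"turn":0,"hand":-1},{"slide":[3.8,0.24,0],"turn":0,"hand":-1}]' | tail -1 && python3 -m crank '[{"slide":[3.8,0.24,0],"turn":0,"hand":-1},{"slide":[3.8,0.24,0],"turn":0,"hand":-1},{"slide":[3.8,0.24,0],"turn":0,"hand":-1},{"slide":[3.8,0.24,0],"turn":0,"hand":-1},{"slide":[0,0,3],"turn":0,"hand":-1},{"slide":[0,0,3],"turn":0,"hand":-1},{"slide":[0,0,0],"turn":0,"hand":-1},{"slide":[0,0,0],"turn":0,"hand":-1}]' | tail -1
python3 - <<'E'
from h import *
st(); im=r.grab_frame("wrist"); cv2.imwrite("pics/w14.png",im)
for k in("blue_pot","black_tape"): print([(np.round(d["point"],4),round(d["p"],2)) for d in r.find_in("wrist",k)[:2]])
g=rect("wrist",im,(0,0,140),(180,40,255),.045,(.50,.345),.04); print("lid",g)
r.grab_frame("top"); print([(np.round(d["point"],4),round(d["p"],2)) for d in r.find_in("top","blue_pot")[:2]])
E
```

```text
grasp_force: 0.0
grasp_force: 0.0
27.27 [0.5    0.2716 0.2208] yaw 1.944 F [ 0.5 -0.1  0.6] w 0.0852 g 0.0
[(array([0.5076, 0.3544, 0.0475]), 0.9)]
[(array([0.3875, 0.3598, 0.0185]), 0.9)]
lid [511.7, 354.5, 44.4, 42.4, 65.6, 2170]
[]
```

```bash
python3 -c "
from h import *
plan(.510,.3545,.12)"
python3 -m crank '[{"slide":[3.7,1.95,0],"turn":0,"hand":-1},{"slide":[3.7,1.95,0],"turn":0,"hand":-1},{"slide":[0,0,3.5],"turn":0,"hand":-1},{"slide":[0,0,3.5],"turn":0,"hand":-1},{"slide":[0,0,3],"turn":0,"hand":-1},{"slide":[0,0,0],"turn":0,"hand":-1},{"slide":[0,0,0],"turn":0,"hand":-1}]' | tail -1
python3 - <<'E'
from h import *
st(); im=r.grab_frame("wrist"); cv2.imwrite("pics/w15.png",im)
for k in("blue_pot",): print([(np.round(d["point"],4),round(d["p"],2)) for d in r.find_in("wrist",k)[:2]])
for v in (130,160,190): print("lid",rect("wrist",im,(0,0,v),(180,45,255),.045,(.51,.354),.035))
print("cutter",rect("wrist",im,(100,150,120),(115,255,255),.02,(.56,.354),.05))
E
```

```text
turn 0.0 slide [ 7.41  3.82 10.36]
grasp_force: 0.0
28.1 [0.5102 0.3544 0.1224] yaw 1.943 F [1.  0.3 1. ] w 0.0852 g 0.0
[(array([0.5071, 0.3598, 0.0437]), 0.92)]
lid [515.7, 354.0, 55.2, 41.9, 12.0, 3253]
lid [515.8, 353.9, 55.4, 41.5, 12.7, 3199]
lid [515.9, 353.9, 55.6, 40.7, 13.4, 3064]
cutter [587.5, 354.2, 107.7, 15.9, 73.8, 2733]
```

The lid blob is polluted by background, so I use my last look here.

View pics/w15.png

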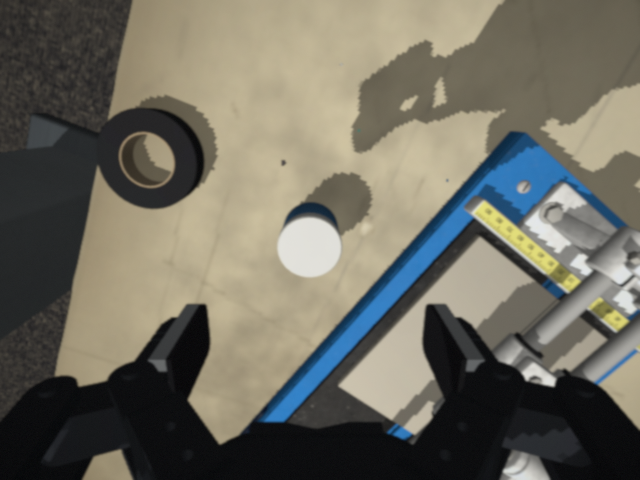

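The pot's lid is at (309,245), between the fingers. The black tape is well away at (150,158). The cutter edge runs from (505,140) to (250,425), so I check the finger clearance.

```bash
python3 - <<'E'
from h import *
c=back("wrist",[(309,245)],.045)[0]; e=back("wrist",[(505,140),(250,425)],.02); print(c,e)
u=(e[1]-e[0])/np.linalg.norm(e[1]-e[0]); n=np.array([-u[1],u[0]]); print("dist pot-cutter",abs((c-e[0])@n), "edge deg",np.degrees(np.arctan2(u[1],u[0])))
plan(c[0],c[1],.012); 
E
```

```text
[0.50799912 0.35486392] [[0.60388615 0.46036001]
 [0.52216688 0.17756105]]
dist pot-cutter 0.06283158381196036 edge deg -106.11749183957241
turn 0.0 slide [ 0.12 -0.3  11.26]
```

```bash
python3 -m crank '[{"slide":[0.1,-0.3,3.5],"turn":0,"hand":-1},{"slide":[0,0,3.5],"turn":0,"hand":-1},{"slide":[0,0,2.5],"turn":0,"hand":-1},{"slide":[0,0,1.5],"turn":0,"hand":-1},{"slide":[0,0,0],"turn":0,"hand":0.3},{"slide":[0,0,0],"turn":0,"hand":0.6},{"slide":[0,0,0],"turn":0,"hand":0.6},{"slide":[0,0,0],"turn":0,"hand":0.6},{"slide":[0,0,0],"turn":0,"hand":0.6},{"slide":[0,0,0],"turn":0,"hand":0.6}]' 40; python3 -c "
from h import *
st(); p,f=pose(); plan(.626,-.301,.31)"
```

```text
t: 29.03
tcp_pos: [0.5078, 0.3549, 0.0146]
tool_rot: [0.001, 0.564, 0.826, 0.001]
ft_force: [-1.3, -1.0, 7.4]
gripper_width: 0.0394
grasp_force: 39.2
29.03 [0.5078 0.3549 0.0146] yaw 1.944 F [-1.3 -1.   7.4] w 0.0394 g 39.2
turn 0.0 slide [-65.39 -12.89 -29.54]
```

```bash
python3 -m crank '[{"slide":[0,0,-2],"turn":0,"hand":0.6},{"slide":[0,0,-4],"turn":0,"hand":0.6},{"slide":[0,0,-4],"turn":0,"hand":0.6},{"slide":[0,0,-4],"turn":0,"hand":0.6},{"slide":[0,0,-4],"turn":0,"hand":0.6},{"slide":[0,0,-4],"turn":0,"hand":0.6},{"slide":[0,0,-4],"turn":0,"hand":0.6},{"slide":[0,0,-3],"turn":0,"hand":0.6},{"slide":[0,0,0],"turn":0,"hand":0.6}]' | tail -1 && python3 -m crank '[{"slide":[-3.84,-0.76,0],"turn":0,"hand":0.6},{"slide":[-3.84,-0.76,0],"turn":0,"hand":0.6},{"slide":[-3.84,-0.76,0],"turn":0,"hand":0.6},{"slide":[-3.84,-0.76,0],"turn":0,"hand":0.6},{"slide":[-3.84,-0.76,0],"turn":0,"hand":0.6},{"slide":[-3.84,-0.76,0],"turn":0,"hand":0.6},{"slide":[-3.84,-0.76,0],"turn":0,"hand":0.6},{"slide":[-3.84,-0.76,0],"turn":0,"hand":0.6},{"slide":[-3.84,-0.76,0],"turn":0,"hand":0.6},{"slide":[-3.84,-0.76,0],"turn":0,"hand":0.6}]' | tail -1 && python3 -m crank '[{"slide":[-3.84,-0.76,0],"turn":0,"hand":0.6},{"slide":[-3.84,-0.76,0],"turn":0,"hand":0.6},{"slide":[-3.84,-0.76,0],"turn":0,"hand":0.6},{"slide":[-3.84,-0.76,0],"turn":0,"hand":0.6},{"slide":[-3.84,-0.76,0],"turn":0,"hand":0.6},{"slide":[-3.84,-0.76,0],"turn":0,"hand":0.6},{"slide":[-3.84,-0.76,0],"turn":0,"hand":0.6},{"slide":[0,0,0],"turn":0,"hand":0.6},{"slide":[0,0,0],"turn":0,"hand":0.6}]' | tail -1
python3 - <<'E'
from h import *
st(); im=r.grab_frame("wrist"); cv2.imwrite("pics/w16.png",im); felt(im,(.638,-.164)); felt(im,(.627,-.301)); plan(.626,-.301,.14)
print([(np.round(d["point"],4),round(d["p"],2)) for d in r.find_in("wrist","blue_pot")[:2]])
E
```

```text
grasp_force: 40.7
grasp_force: 40.7
grasp_force: 40.7
31.37 [ 0.6239 -0.3024  0.302 ] yaw 1.941 F [ 0.   0.6 -1.4] w 0.0387 g 40.7
felt [ 0.63863311 -0.16238828] px [373.  72.] [28. 32.] extent [0.03253492 0.0314353 ] mid [ 0.6389968  -0.16252785]
felt [ 0.63805164 -0.1618088 ] px [373.  71.] [59. 65.] extent [0.06642703 0.06640998] mid [ 0.63750946 -0.16308697]
felt [ 0.62645094 -0.29943405] px [317. 185.] [42. 42.] extent [0.05142328 0.05081828] mid [ 0.62667809 -0.29991678]
turn 0.0 slide [-0.08  0.18 16.23]
[(array([ 0.6216, -0.2968,  0.3314]), 0.81)]
```

```bash
python3 -m crank '[{"slide":[0,0.25,3],"turn":0,"hand":0.6},{"slide":[0,0,4],"turn":0,"hand":0.6},{"slide":[0,0,4],"turn":0,"hand":0.6},{"slide":[0,0,4],"turn":0,"hand":0.6},{"slide":[0,0,4],"turn":0,"hand":0.6},{"slide":[0,0,4],"turn":0,"hand":0.6},{"slide":[0,0,2.5],"turn":0,"hand":0.6},{"slide":[0,0,1.5],"turn":0,"hand":0.6},{"slide":[0,0,0.7],"turn":0,"hand":0.6},{"slide":[0,0,0],"turn":0,"hand":0.6}]'; python3 -c "
from h import *
st()"
```

```text
t: 32.3
tcp_pos: [0.6266, -0.2983, 0.0245]
tool_rot: [-0.001, 0.563, 0.826, -0.0]
ft_force: [0.2, 0.5, -0.9]
gripper_width: 0.0391
grasp_force: 40.7
32.3 [ 0.6266 -0.2983  0.0245] yaw 1.945 F [ 0.2  0.5 -0.9] w 0.0391 g 40.7
```

```bash
python3 -m crank '[{"slide":[-0.2,0,0.1],"turn":0,"hand":0.6},{"slide":[0,0,0.2],"turn":0,"hand":0.6},{"slide":[0,0,0],"turn":0,"hand":0.6}]'
```

```text
t: 32.55
tcp_pos: [0.6281, -0.3017, 0.0236]
tool_rot: [0.001, 0.564, 0.826, 0.0]
ft_force: [-0.5, 0.3, -0.7]
gripper_width: 0.0388
grasp_force: 40.7
```

```bash
python3 -m crank '[{"slide":[0,0,0.15],"turn":0,"hand":0.6},{"slide":[0,0,0],"turn":0,"hand":0.6},{"slide":[0,0,0],"turn":0,"hand":0.3},{"slide":[0,0,0],"turn":0,"hand":0},{"slide":[0,0,0],"turn":0,"hand":-1},{"slide":[0,0,0],"turn":0,"hand":-1},{"slide":[0,0,-2],"turn":0,"hand":-1},{"slide":[0,0,-4],"turn":0,"hand":-1},{"slide":[0,0,-4],"turn":0,"hand":-1},{"slide":[0,0,-4],"turn":0,"hand":-1}]' && python3 -m crank '[{"slide":[0,-2,-4],"turn":0,"hand":-1},{"slide":[-1,-3.5,-2],"turn":0,"hand":-1},{"slide":[-1,-3.5,-2],"turn":0,"hand":-1},{"slide":[-1,-3,-2],"turn":0,"hand":-1},{"slide":[0,0,0],"turn":0,"hand":-1},{"slide":[0,0,0],"turn":0,"hand":-1}]' | tail -1
python3 - <<'E'
from h import *
st(); im=r.grab_frame("wrist"); cv2.imwrite("pics/w17.png",im); felt(im,(.627,-.301))
for n in "sanding_block tape_measure red_tape blue_pot green_jar".split(): print(n,[(np.round(d["point"],4),round(d["p"],2)) for d in r.find_in("wrist",n)[:2]])
E
```

```text
t: 33.38
tcp_pos: [0.6273, -0.3014, 0.1622]
tool_rot: [-0.0, 0.564, 0.826, -0.0]
ft_force: [-0.1, 0.0, 0.8]
gripper_width: 0.0853
grasp_force: 0.0
grasp_force: 0.0
33.88 [ 0.5271 -0.3739  0.2596] yaw 1.941 F [ 0.7  0.5 -0.7] w 0.0857 g 0.0
felt [ 0.62702115 -0.29930744] px [428. 162.] [43. 46.] extent [0.03508961 0.05118289] mid [ 0.61931737 -0.29956716]
sanding_block []
tape_measure [(array([ 0.4459, -0.3049,  0.0622]), 0.97)]
red_tape [(array([ 0.6391, -0.1658,  0.0245]), 0.9)]
blue_pot [(array([ 0.6237, -0.3045,  0.0522]), 0.8)]
green_jar [(array([ 0.7374, -0.2988,  0.0505]), 0.6)]
```

View pics/w17.png

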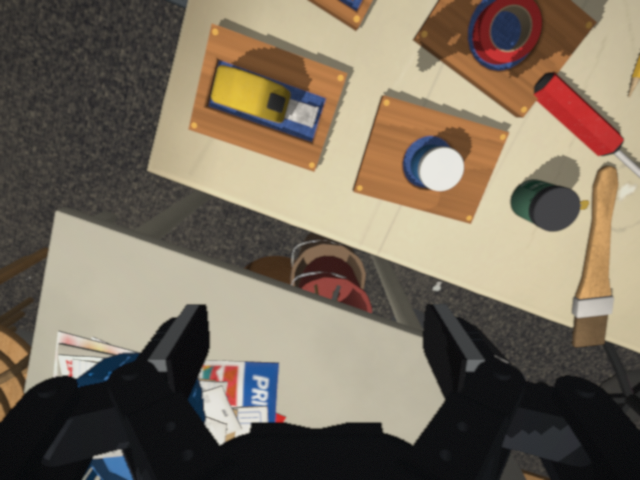

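The last look shows the measure (265,95), red tape (507,35) and pot (435,165) all upright in their recesses with felt around them, and the jar untouched at (545,205). The block was seen seated earlier. I hand in now.

```bash
python3 -c "
from bench import r
print(r.close_job())"
```

```text
the job is handed in; nothing more can be done
None
```

The job is handed in after about 34 s: block, tape measure, red tape and pot were placed in that order, each in its own tray. The last camera checks showed all four down in their recesses, and I never touched the black tape or the green jar.

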